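# Select the red programme on the edge-folder console

## Task

On the grey control console, push the selector's upright black tab around with a fingertip until its pointer aims at the red dot. Only then press the big round white button fully down and let it come up again, leaving the selector aimed at the red dot. Do not disturb the hammer, bottle and spool beside the console.

Things in the scene. Friction and masses are not known exactly. Their poses are not given: they have to be found in the camera images.
- console: Grey control console fixed to the table: a box 250 (x) by 370 (y) by 60 mm high, flat on top. Origin at table height straight under the selector's axis; the box spans x -125..125 and y -245..125 mm in its frame. The start yaw is within 0.35 rad. On top lies a round aluminium dial face (radius 114 mm, 1 mm thick) about the selector, with six positions every 60 degrees at 95 mm radius: a fixed white 'off' dot towards the console's -x, and five coloured dots whose order varies.
- selector (a joint): Angle of the rotary selector about the vertical axis, rad: 0 points at the white off dot (the console's -x), grows counter-clockwise seen from above; turns freely either way past a full turn (stops at +-6.3). Starts within 0.4 of 0. Friction holds it where it is left (0.2 N m, about 3 N at the tab), no detents.
- selector_axis (a point): Point on the selector's axis at the console's top surface (60 mm above the table). The selector's black hub around it has radius 32 mm and rises 22 mm above the console's top.
- selector_aim (a point): The spot the selector aims at: 95 mm from the axis along its pointer, 2 mm above the console's top. Along the same line, a low black arm (12 mm wide, its top 12 mm above the console's top, 20..78 mm from the axis) carries the upright black push tab: 10 mm thick, 44 to 78 mm from the axis, its top 40 mm above the console's top. A small black pointer tip ends 85 mm from the axis.
- mark_red: Red dot on the dial face, 20 mm across, 2 mm thick, printed on (nothing to catch on); origin at the centre of its underside, 95 mm from the selector's axis.
- mark_yellow: Yellow dot on the dial face, 20 mm across, 2 mm thick, printed on (nothing to catch on); origin at the centre of its underside, 95 mm from the selector's axis.
- mark_green: Green dot on the dial face, 20 mm across, 2 mm thick, printed on (nothing to catch on); origin at the centre of its underside, 95 mm from the selector's axis.
- mark_blue: Blue dot on the dial face, 20 mm across, 2 mm thick, printed on (nothing to catch on); origin at the centre of its underside, 95 mm from the selector's axis.
- mark_black: Black dot on the dial face, 20 mm across, 2 mm thick, printed on (nothing to catch on); origin at the centre of its underside, 95 mm from the selector's axis.
- enter (a joint): Travel of the white push button, m: 0 up, 0.006 fully down (spring: 1.5 N to start, 5 N fully down, then a hard stop); it springs back when let go.
- enter_top (a point): Centre of the top of the white push button (38 mm across, its top 22 mm above the console's top and 10 mm above its black housing of 54 mm diameter), on the console's top to the -y side of the selector; it is pressed straight down.
- hammer: Loose hammer lying on the table just to the console's +y side, 260 mm long (head 78 mm across, 26 mm high), origin near its middle. Bystander.
- edge_paint: Loose amber bottle with a black cap, 44 mm across, 100 mm tall, standing behind the console (+x). Origin under its centre. Bystander.
- thread_spool: Loose orange thread spool, 36 mm across, 42 mm tall, standing behind the console (+x). Origin under its centre. Bystander.

How it is judged:
On the way, in this order (a step that is already met when the one before it is completed fails the run):
1. the selector aims at the red dot and is still, the button not yet pressed (horizontal distance between selector_aim and mark_red below 0.01 m and value of joint enter below 0.002 m and velocity of joint selector between -0.05 and 0.05 rad/s), for 0.3 s.
2. the white button is pressed down (value of joint enter above 0.0045 m and horizontal distance between selector_aim and mark_red below 0.01 m), for 0.05 s.
At the end, for the whole second after the job is handed in: The selector rests with its aim spot within 10 mm of the red dot's centre (on the dot), the button has been pressed at least 4.5 mm and is up again (under 2 mm), and the hammer, bottle and spool stand within 20 mm of where they were (all of step 1 and distance of each of hammer, edge_paint, thread_spool from where it was at the start of the episode below 0.02 m); the robot touches nothing.
It fails at once if the button is pressed while the selector does not aim at the red dot (value of joint enter above 0.003 m and horizontal distance between selector_aim and mark_red above 0.012 m).
It fails at once if the hammer is lifted, carried or pushed more than 20 mm (distance of hammer from where it was at the start of the episode above 0.02 m).
It fails at once if the edge-paint bottle is lifted, carried or pushed more than 20 mm (distance of edge_paint from where it was at the start of the episode above 0.02 m).
It fails at once if the thread spool is lifted, carried or pushed more than 20 mm (distance of thread_spool from where it was at the start of the episode above 0.02 m).
It fails at once if the bottle or the spool is tipped over (angle between any of edge_paint, thread_spool's own z axis and vertical above 0.5 rad).
It also fails if it takes over 45 s, if anything falls off the work surface, if the arm or the gripper's body presses on something with over 40 N, if the wrist force passes 120 N, or if a joint passes its speed limit or range.

## Robot

A 6-joint arm with a two-finger parallel gripper is mounted at the origin on the work surface. World frame = base frame: x ahead of the robot, y to its left, z up, the work surface at z = 0. Lengths are in m, angles in rad, forces in N, time in s.
With the tool pointing down it reaches from about 0.35 to 1 m from the base axis. Payload 7.1 kg.
Tool frame: the origin (TCP) lies at the very end of the fingers, on their centre line; the grasp point (between the pads) lies 19 mm behind it; z points along the fingers, y is the line along which they close (so a half turn about z gives the same grasp; the last joint's range is limited). The gripper opens to 85 mm and grips with 20 to 120 N. Pads are 22 mm wide; open, the fingers measure 114 mm over their backs; the gripper's body (76 mm by 85 mm) begins 54 mm behind the grasp point. The pads swing forward as they close: fully open they stand 13 mm farther back than shut.
Start: joints at [-1.181, 0.423, 1.63, -0, 1.089, -0.019], TCP at [0.248, -0.573, 0.207] pointing down, gripper open.
Joint ranges: [-3, 3], [-0.9, 2.11], [0.09, 2.58], [-1.31, 4.45], [0.11, 2.69], [-2.54, 2.54]. Speed limits (rad/s): [2.39, 2.39, 3.01, 3.14, 3.14, 3.14].

## Interface

Orientations are given as a unit quaternion [x, y, z, w].
In Python, from workcell import manip, cams, finder gives the robot as it stands.
- The arm moves only by the shell command python3 -m pendant 'ROWS'. ROWS is JSON, a list of rows, each a list of 7 numbers: the shift along the world's x, y, z in units of 30 mm (1.0 is 30 mm), then the turn, a rotation vector about the world's x, y, z in units of 5 degrees (1.0 is 5 degrees), then the finger opening in mm, from 0 to 85.4. A call has 1 to 10 rows; each row shifts and turns the commanded pose from where the row before left it; what a row does not reach is not made up. A row lasts 1/8 s, in which the tool goes at most 62.5 mm and 10.7 degrees, less where a joint would pass 70% of its speed; a pose out of reach is approached as far as the arm can. A call is refused whole if a number of a shift passes 1 or a number of a turn 1, either way. A call with a gripper value outside its range is refused whole. The fingers move at their own pace and stop on an object; the grip force is fixed at half the most. Time passes only in rows, so rows that do not move let the fingers close. It gives the time, the measured TCP pose, the force, the opening and the grip force at its end, in the units of the state.
- manip.sense(): the state, without advancing time (a new reading comes with each control period).
- cams.camera(name): name is "scene" or "side" or "wrist"; returns a dict with "pixels" (384x512x3 uint8, red, green, blue), "depth" (384x512 float32, m along the optical axis (not along the pixel's ray), 0 where there is no reading), "camera_matrix" (3x3 intrinsics, pixels), "extrinsics" (4x4, takes a point from camera to world coordinates); the wrist camera has in their place "hand_eye" (4x4, takes a point from camera to tool coordinates, whose origin is the TCP and whose axes are the flange's). Camera axes: x right, y down, z forward; pixel columns grow to the right and rows downward; lengths in m; the calibration is good to about 2 mm. The wrist camera is an equidistant fisheye: a pixel r from the principal point sees the ray r / f radians off the axis. A picture is of the moment at which its call begins: read the wrist's pose just before it.
- manip.sign_off(): hands the job in; it is judged then, once.
Trained networks look in the newest picture that a camera, given by its name, has taken for a name from the list of things; names that differ only in an ending like _2 or _b are one class to them, and where a whole thing is asked for, a point or a joint stands for the part that bears it (a point fixed in the world has none). Each returns a list of dicts, best first, with "confidence" (0 to 1); they miss things now and then, are a little off and sometimes report something else, mostly with a low value. They report only what shows in the picture. A call takes as long as a camera call.
- finder.boxes_of(camera, thing): "location" ([column, row] in pixels, amid what is visible of it).
The state is a dict: "time_s": time; "joint_pos": joint angles; "dq": joint speeds; "joint_torque": joint torques, N m; "ee_pos": TCP position; "tcp_rot": TCP orientation; "force": force on the tool from outside, world axes, zero at the start; "torque": the same for the moment, N m; "grip_width": finger opening in m; "grip_force": force on a finger pad.
Only numpy, scipy, OpenCV 4.12 (cv2) and the standard library are available. Lean on these libraries where they do the work, as an engineer would, in place of code of your own. Each camera call takes 0.05 s, during which the arm holds its last target. There are 200 camera calls.

## Working session

There is one attempt and no reset: what is moved stays moved. The work goes in short steps, Python scripts to look and compute and a shell command to move; the robot and the scene stay as the last step left them, time stands still between calls to the robot, and variables do not carry over. Pictures are saved under pics/ and viewed, at most 10 in all, crops included, and the job is handed in when it is done.

```bash
mkdir -p pics
cat > h.py <<'E'
import numpy as np, cv2
from workcell import manip,cams,finder
def w(c,u,v,d=None,z=None):
    K=c["camera_matrix"];T=c["extrinsics"]
    r=np.array([(u-K[0,2])/K[0,0],(v-K[1,2])/K[1,1],1.])
    R=T[:3,:3]@r
    s=d if d is not None else (z-T[2,3])/R[2]
    return T[:3,3]+s*R
def save(c,n): cv2.imwrite("pics/"+n,cv2.cvtColor(c["pixels"],cv2.COLOR_RGB2BGR))
E
python3 - <<'E'
from h import *
for n in("scene","side"):
    c=cams.camera(n);save(c,n+"0.png");print(n,c["extrinsics"][:3,3].round(2))
    for t,z in [("mark_red",.063),("mark_yellow",.063),("mark_green",.063),("mark_blue",.063),("mark_black",.063),("selector",.1),("selector_axis",.082),("selector_aim",.062),("enter_top",.082),("hammer",.02),("edge_paint",.05),("thread_spool",.03),("console",.06)]:
        for o in finder.boxes_of(n,t)[:2]:
            u,v=o["location"];d=float(c["depth"][int(v),int(u)])
            print(t,round(o["confidence"],2),[int(u),int(v)],"plane",w(c,u,v,z=z).round(3),"depth",w(c,u,v,d=d).round(3))
print(manip.sense())
E
```

```text
scene [1.   0.68 0.67]
mark_red 0.41 [282, 234] plane [0.601 0.207 0.063] depth [0.599 0.205 0.06 ]
mark_yellow 0.59 [244, 215] plane [0.637 0.115 0.063] depth [0.636 0.114 0.062]
mark_yellow 0.33 [268, 208] plane [0.578 0.123 0.063] depth [0.575 0.119 0.059]
mark_black 0.45 [246, 189] plane [0.585 0.038 0.063] depth [0.584 0.036 0.061]
selector 0.73 [284, 198] plane [0.554 0.147 0.1  ] depth [0.539 0.129 0.081]
selector_axis 0.64 [270, 207] plane [0.584 0.139 0.082] depth [0.578 0.13  0.073]
selector_aim 0.67 [284, 199] plane [0.525 0.113 0.062] depth [0.543 0.134 0.085]
enter_top 0.33 [178, 198] plane [0.747 0.004 0.082] depth [ 0.722 -0.066  0.021]
hammer 0.82 [329, 282] plane [0.57  0.333 0.02 ] depth [0.57  0.334 0.021]
edge_paint 0.95 [218, 254] plane [0.738 0.174 0.05 ] depth [0.743 0.184 0.063]
edge_paint 0.43 [179, 195] plane [ 0.725 -0.041  0.05 ] depth [ 0.718 -0.061  0.033]
thread_spool 0.58 [181, 192] plane [ 0.709 -0.069  0.03 ] depth [ 0.714 -0.057  0.041]
thread_spool 0.2 [284, 196] plane [0.496 0.075 0.03 ] depth [0.536 0.124 0.082]
side [0.21 0.52 0.72]
mark_red 0.6
[... 1282 characters left out ...]
oint_pos': array([-1.18099416e+00,  4.23074235e-01,  1.62988076e+00, -1.62282463e-05,
        1.08859018e+00, -1.89918249e-02]), 'dq': array([ 3.29513445e-04,  8.09704989e-04,  8.97720226e-05,  6.09351879e-04,
       -1.26306011e-03,  1.52439826e-03]), 'joint_torque': array([-1.31200577e-03, -5.57341611e+01, -2.82144821e+01, -1.26344339e-04,
        7.67146157e-04, -1.52548523e-05]), 'ee_pos': array([ 0.2484639 , -0.57349147,  0.20664273]), 'tcp_rot': array([ 9.79182794e-01,  2.02980431e-01, -2.69033293e-06,  2.46536224e-05]), 'force': array([-1.04251238, -0.28578329,  0.16052977]), 'torque': array([ 0.02585295,  0.05449623, -0.02623162]), 'grip_force': 0.0, 'grip_width': 0.0857274536831925}
```

Run:
```python
import cv2,numpy as np
a=cv2.imread("pics/scene0.png")[130:330,150:390];b=cv2.imread("pics/side0.png")[120:320,150:390]
cv2.imwrite("pics/z0.png",np.vstack([cv2.resize(x,None,fx=1.5*1,fy=1.5,interpolation=3) for x in(a,b)]) if 0 else np.hstack([cv2.resize(x,(400,333),interpolation=cv2.INTER_CUBIC) for x in(a,b)]))
```

```text
(no output)
```

View pics/z0.png

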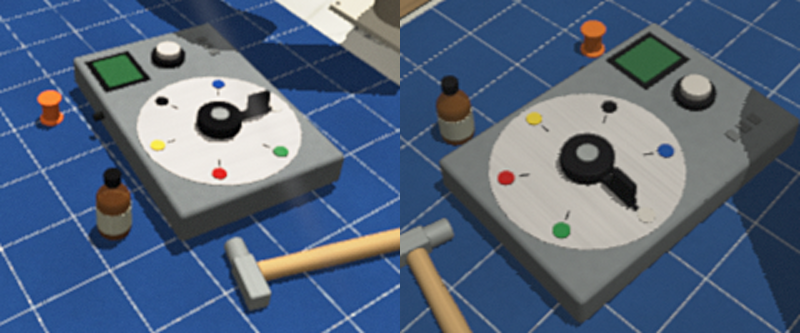

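Both views show the tab near the white dot, with red about 120° clockwise of it. The white button is at crop (168,52) in the left view and (694,88) in the right view. Next I segment the colours for precise geometry.

```bash
cat > geo.py <<'E'
from h import *
from scipy.optimize import least_squares
from scipy import ndimage as N
def comp(m,near,amin=12):
    l,n=N.label(m);best=None
    for i in range(1,n+1):
        if (l==i).sum()<amin: continue
        p=np.array(N.center_of_mass(l==i))[::-1]
        e=np.hypot(*(p-near))
        if e<12 and (best is None or e<best[0]): best=(e,p,(l==i).sum())
    return best
def marks(c,g):
    hsv=cv2.cvtColor(c["pixels"],cv2.COLOR_RGB2HSV).astype(int);H,S,V=[hsv[...,i] for i in range(3)]
    m=dict(red=((H<8)|(H>172))&(S>130),yellow=(H>20)&(H<35)&(S>120),green=(H>50)&(H<85)&(S>110),blue=(H>100)&(H<125)&(S>110),black=(V<70))
    out={}
    for k,p in g.items():
        b=comp(m[k],np.array(p))
        if b is not None: out[k]=(w(c,*b[1],z=.0625)[:2],b[1],b[2])
    return out
def top_tab(c): # points of dark top of tab via depth
    d=c["depth"];K=c["camera_matrix"];v,u=np.mgrid[:384,:512]
    P=np.stack([(u-K[0,2])/K[0,0]*d,(v-K[1,2])/K[1,1]*d,d],-1)@c["extrinsics"][:3,:3].T+c["extrinsics"][:3,3]
    return P
def s2p(x,y,ox,oy): return [ox+x*.6,oy+y*.6]
E
python3 - <<'E'
from geo import *
off=dict(red=-2,yellow=-3,green=-1,blue=1,black=2)
G=dict(scene=({'red':(219,173),'yellow':(157,145),'green':(280,152),'blue':(218,84),'black':(161,101)},150,130),side=({'red':(506,178),'yellow':(534,119),'green':(561,230),'blue':(666,151),'black':(610,106)},150-240,120))
for n in G:
    c=cams.camera(n);g,ox,oy=G[n]
    M=marks(c,{k:s2p(*p,ox,oy) for k,p in g.items()})
    for k,(p,q,a) in M.items(): print(n,k,p.round(4),q.round(1),a)
    f=lambda x:np.concatenate([M[k][0]-x[:2]-.095*np.array([np.cos(x[2]+np.pi+off[k]*np.pi/3),np.sin(x[2]+np.pi+off[k]*np.pi/3)]) for k in M])
    r=least_squares(f,[.545,.128,-.09]);x=r.x;print(" axis,yaw",x.round(4),"res",np.abs(r.fun).max().round(4))
    P=top_tab(c);rel=P[...,:2]-x[:2];R=np.hypot(rel[...,0],rel[...,1])
    m=(R<.085)&(R>.04)&(P[...,2]>.090)&(P[...,2]<.106);q=rel[m].mean(0);print(" tab pts",m.sum(),"r",np.hypot(*q).round(3),"ang deg",np.degrees(np.arctan2(q[1],q[0])).round(1))
    m=(P[...,2]>.077)&(P[...,2]<.09)&(P[...,1]<.02)&(P[...,1]>-.15)&(abs(P[...,0]-.53)<.12);print(" button",m.sum(),P[m].mean(0).round(4),np.median(P[m][:,2]).round(4))
E
```

```text
scene red [0.6001 0.2034] [281.3 233.7] 42
scene yellow [0.6396 0.1172] [244.4 216.8] 39
scene green [0.5056 0.2126] [318.2 220.6] 32
scene blue [0.4902 0.0489] [280.7 180.1] 24
scene black [0.5848 0.0408] [247.  190.5] 24
 axis,yaw [ 0.5451  0.1263 -0.0938] res 0.0008
 tab pts 73 r 0.056 ang deg 169.2
 button 99 [ 0.5225 -0.0436  0.0811] 0.0813
side red [0.5974 0.2028] [213.1 226.5] 61
side yellow [0.6369 0.1167] [230.  190.9] 50
side green [0.5028 0.2115] [246.4 258. ] 68
side blue [0.4876 0.048 ] [309.1 210.1] 53
side black [0.5816 0.0399] [275.1 183.9] 46
 axis,yaw [ 0.5424  0.1256 -0.0934] res 0.0007
 tab pts 119 r 0.061 ang deg 170.8
 button 195 [ 0.5167 -0.0465  0.0807] 0.0807
```

```bash
R='[0.253,0.754,0,0,0,0.98,0]'; 
python3 -m pendant '[[0.253,0.754,0,0,0,0.98,0],[0.253,0.754,0,0,0,0.98,0],[0.253,0.754,0,0,0,0.98,0],[0.253,0.754,0,0,0,0.98,0],[0.253,0.754,0,0,0,0.98,0],[0.253,0.754,0,0,0,0.98,0],[0.253,0.754,0,0,0,0.98,0],[0.253,0.754,0,0,0,0.98,0],[0.253,0.754,0,0,0,0.98,0],[0.253,0.754,0,0,0,0.98,0]]'
python3 -m pendant '[[0.253,0.754,0,0,0,0.98,0],[0.253,0.754,0,0,0,0.98,0],[0.253,0.754,0,0,0,0.98,0],[0.253,0.754,0,0,0,0.98,0],[0.253,0.754,0,0,0,0.98,0],[0.253,0.754,0,0,0,0.98,0],[0.253,0.754,0,0,0,0.98,0],[0.253,0.754,0,0,0,0.98,0],[0.253,0.754,0,0,0,0.98,0],[0.253,0.754,0,0,0,0.98,0]]'
python3 -m pendant '[[0.253,0.754,0,0,0,0.98,0],[0.253,0.754,0,0,0,0.98,0],[0.253,0.754,0,0,0,0.98,0],[0.253,0.754,0,0,0,0.98,0],[0.253,0.754,0,0,0,0.98,0],[0.253,0.754,0,0,0,0.98,0],[0.253,0.754,0,0,0,0.98,0],[0.253,0.754,0,0,0,0.98,0],[0.253,0.754,0,0,0,0.98,0],[0.253,0.754,0,0,0,0.98,0]]'
python3 - <<'E'
from h import *
from scipy.spatial.transform import Rotation as R
s=manip.sense();print(s["joint_pos"].round(2));M=R.from_quat(s["tcp_rot"]).as_matrix();print(s["ee_pos"],np.degrees(np.arctan2(M[1,:2],M[0,:2])),M[:,2])
c=cams.camera("wrist");save(c,"w1.png");print(c["hand_eye"],c["camera_matrix"])
E
```

```text
time_s: 2.75
ee_pos: [0.3246, -0.3466, 0.2068]
tcp_rot: [0.806, 0.592, 0.0, 0.0]
force: [0.1, 0.8, -0.2]
grip_width: -0.0004
grip_force: 0.0
time_s: 4.0
ee_pos: [0.4006, -0.1203, 0.2068]
tcp_rot: [0.488, 0.873, 0.0, 0.0]
force: [-0.5, -0.2, 0.5]
grip_width: 0.0003
grip_force: 0.0
time_s: 5.25
ee_pos: [0.4764, 0.1059, 0.2068]
tcp_rot: [0.082, 0.997, 0.0, 0.0]
force: [-0.0, -0.5, -0.3]
grip_width: 0.0005
grip_force: 0.0
[ 0.19  0.22  1.93 -0.    0.99 -1.21]
[0.47644596 0.10593654 0.20676455] [170.58915099  80.58915269] [ 3.47988453e-04  3.13908945e-05 -9.99999939e-01]
[[-2.26439868e-04 -9.48031470e-01 -3.18176494e-01  8.22698889e-02]
 [ 9.99999945e-01 -1.37508040e-04 -3.01964184e-04 -1.45917456e-04]
 [ 2.42519723e-04 -3.18176545e-01  9.48031449e-01 -1.67208066e-01]
 [ 0.00000000e+00  0.00000000e+00  0.00000000e+00  1.00000000e+00]] [[297.31863964   0.         258.86974394]
 [  0.         297.31863964 190.50376969]
 [  0.           0.           1.        ]]
```

View pics/w1.png

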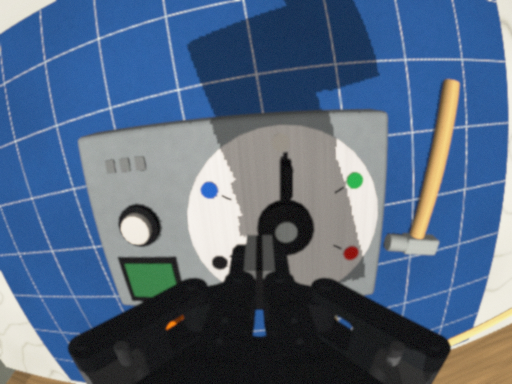

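```bash
python3 -m pendant '[[0,0,-0.85,0,0,0,0],[0,0,-0.85,0,0,0,0],[0,0,-0.85,0,0,0,0],[0,0,-0.85,0,0,0,0],[0,0,-0.83,0,0,0,0],[0,0,0,0,0,0,0]]'
python3 - <<'E'
from h import *
u=lambda a:np.array([np.cos(np.radians(a)),np.sin(np.radians(a))])
A=np.array([.544,.126]);f=lambda t:A+.063*u(t)+.020*u(t+90)
s=manip.sense();print(s["ee_pos"],s["force"]);p=s["ee_pos"][:2];print("approach",(f(170)-p)/.03)
for t in range(165,64,-5): print(t,((f(t)-f(t+5))/.03).round(2),end=" ")
E
```

```text
time_s: 6.05
ee_pos: [0.4747, 0.1046, 0.0784]
tcp_rot: [0.084, 0.996, -0.001, -0.002]
force: [-0.1, 0.1, 0.4]
grip_width: 0.0
grip_force: 0.0
[0.4747422  0.10460618 0.07844029] [-0.10316331  0.12032591  0.37577867]
approach [0.12473175 0.42124997]
165 [-0.02  0.19] 160 [-0.    0.19] 155 [0.02 0.19] 150 [0.03 0.19] 145 [0.05 0.19] 140 [0.07 0.18] 135 [0.08 0.17] 130 [0.1  0.17] 125 [0.11 0.16] 120 [0.12 0.15] 115 [0.14 0.14] 110 [0.15 0.12] 105 [0.16 0.11] 100 [0.17 0.1 ] 95 [0.17 0.08] 90 [0.18 0.07] 85 [0.19 0.05] 80 [0.19 0.03] 75 [0.19 0.02] 70 [0.19 0.  ] 65 [ 0.19 -0.02]
```

```bash
python3 -m pendant '[[0.06,0.21,0,0,0,0,0],[0.06,0.21,0,0,0,0,0],[-0.02,0.19,0,0,0,-1,0],[0,0.19,0,0,0,-1,0],[0.02,0.19,0,0,0,-1,0],[0.03,0.19,0,0,0,-1,0]]'
python3 -m pendant '[[0.05,0.19,0,0,0,-1,0],[0.07,0.18,0,0,0,-1,0],[0.08,0.17,0,0,0,-1,0],[0.1,0.17,0,0,0,-1,0],[0.11,0.16,0,0,0,-1,0],[0,0,0,0,0,0,0]]'
cat > tab.py <<'E'
from geo import *
from scipy.spatial.transform import Rotation as R
A=np.array([.544,.126])
def wrist(A,z=.072,n=None):
    # unwarp fisheye top-down onto plane z, 0.5 mm/px, centred at axis
    s=manip.sense();c=cams.camera("wrist")
    if n: save(c,n)
    T=np.eye(4);T[:3,:3]=R.from_quat(s["tcp_rot"]).as_matrix();T[:3,3]=s["ee_pos"];T=T@c["hand_eye"]
    g=np.arange(-120,121)*.001
    X,Y=np.meshgrid(A[0]+g,A[1]+g[::-1])
    P=np.stack([X,Y,np.full_like(X,z)],-1)-T[:3,3];q=P@T[:3,:3]
    th=np.arctan2(np.hypot(q[...,0],q[...,1]),q[...,2]);ph=np.arctan2(q[...,1],q[...,0]);K=c["camera_matrix"]
    return cv2.remap(c["pixels"],(K[0,2]+K[0,0]*th*np.cos(ph)).astype(np.float32),(K[1,2]+K[0,0]*th*np.sin(ph)).astype(np.float32),cv2.INTER_CUBIC)
E
python3 - <<'E'
from tab import *
s=manip.sense();M=R.from_quat(s["tcp_rot"]).as_matrix();print(s["ee_pos"],np.degrees(np.arctan2(M[1,0],M[0,0])),s["force"])
a=wrist(A,.063);c=cams.camera("side")["pixels"][100:300,130:370]
cv2.imwrite("pics/m2.png",np.hstack([cv2.resize(x,(400,400 if i==0 else 400)) for i,x in enumerate((a,c))])[...,::-1])
E
```

```text
time_s: 6.8
ee_pos: [0.4814, 0.1414, 0.0807]
tcp_rot: [0.256, 0.967, 0.0, 0.001]
force: [0.0, -0.1, -0.3]
grip_width: 0.0
grip_force: 0.0
time_s: 7.55
ee_pos: [0.4938, 0.1674, 0.0806]
tcp_rot: [0.458, 0.889, 0.001, 0.001]
force: [1.1, -0.9, -0.1]
grip_width: -0.0003
grip_force: 0.0
[0.49380842 0.16744804 0.08060313] 125.50447929513253 [ 1.05445552 -0.94391816 -0.07813226]
```

View pics/m2.png

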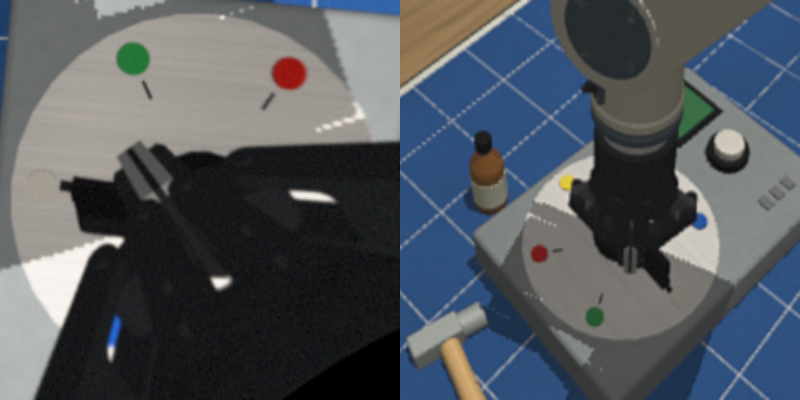

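The selector seems not to have followed: the finger is at 140° and the tab still points near the white dot. I'll measure this by depth.

Run:
```python
from tab import *
for n in("scene","side"):
    c=cams.camera(n);P=top_tab(c);V=c["pixels"].max(-1)
    a,b=((220,340,160,250) if n=="scene" else (190,330,170,270))[:2],((160,250) if n=="scene" else (170,270))
    rel=P[...,:2]-A;r=np.hypot(*np.moveaxis(rel,-1,0));an=np.degrees(np.arctan2(rel[...,1],rel[...,0]))%360
    for lo,hi in((.064,.072),(.072,.08),(.08,.09),(.09,.097),(.097,.104),(.104,.12),(.12,.15)):
        m=(r<.09)&(r>.036)&(P[...,2]>lo)&(P[...,2]<hi)&(an>90)&(an<270)
        if m.sum(): print(n,lo,hi,m.sum(),"ang",np.percentile(an[m],[5,25,50,75,95]).round(),"r",np.percentile(r[m],[5,50,95]).round(3),"V",V[m].mean().round())
c=cams.camera("side")["pixels"][170:280,190:340]
cv2.imwrite("pics/m3.png",cv2.resize(c,(750,550),interpolation=cv2.INTER_CUBIC)[...,::-1])
```

```text
scene 0.064 0.072 46 ang [162. 164. 167. 168. 175.] r [0.038 0.054 0.083] V 62.0
scene 0.072 0.08 33 ang [164. 166. 166. 168. 175.] r [0.04  0.049 0.066] V 52.0
scene 0.08 0.09 28 ang [164. 166. 166. 168. 171.] r [0.041 0.05  0.058] V 56.0
scene 0.09 0.097 23 ang [164. 165. 167. 169. 175.] r [0.042 0.048 0.06 ] V 59.0
scene 0.097 0.104 24 ang [164. 167. 170. 172. 175.] r [0.043 0.052 0.061] V 60.0
scene 0.104 0.12 46 ang [126. 128. 132. 134. 136.] r [0.054 0.064 0.074] V 59.0
scene 0.12 0.15 69 ang [126. 127. 128. 133. 139.] r [0.054 0.066 0.076] V 42.0
side 0.064 0.072 56 ang [166. 167. 168. 171. 175.] r [0.048 0.07  0.084] V 36.0
side 0.072 0.08 48 ang [167. 168. 169. 169. 174.] r [0.047 0.065 0.078] V 19.0
side 0.08 0.09 50 ang [168. 168. 169. 170. 173.] r [0.049 0.068 0.078] V 20.0
side 0.09 0.097 42 ang [168. 168. 169. 170. 175.] r [0.05  0.066 0.078] V 21.0
side 0.097 0.104 60 ang [169. 170. 172. 174. 176.] r [0.051 0.065 0.076] V 28.0
side 0.104 0.12 60 ang [131. 136. 140. 144. 148.] r [0.069 0.075 0.077] V 55.0
side 0.12 0.15 183 ang [129. 135. 140. 144. 151.] r [0.063 0.075 0.08 ] V 41.0
```

View pics/m3.png

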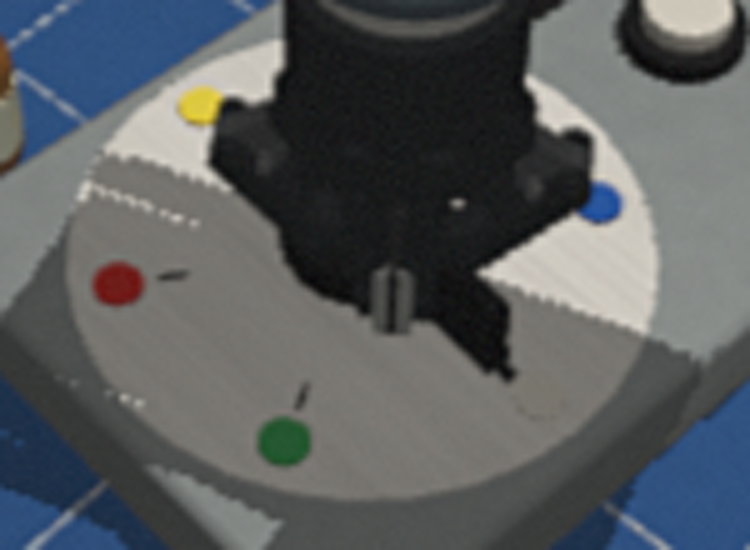

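Run:
```python
from tab import *
c=cams.camera("side");P=top_tab(c)
for v in range(218,242,1): print(v,P[v,266].round(3),P[v,269].round(3),P[v,271].round(3),c["pixels"][v,266],c["pixels"][v,270])
s=manip.sense();print(s["ee_pos"],s["grip_width"])
c=cams.camera("scene");P=top_tab(c);rel=P[...,:2]-s["ee_pos"][:2];m=(np.hypot(rel[...,0],rel[...,1])<.02)&(P[...,2]>.066);v,u=np.nonzero(m);print("scene",np.c_[u,v][::12].tolist(),np.sort(P[m][:,2])[:12].round(3), P[m][np.argsort(P[m][:,2])[:5]].round(3))
```

```text
218 [0.488 0.179 0.16 ] [0.494 0.164 0.141] [0.482 0.173 0.16 ] [26 27 28] [30 31 30]
219 [0.489 0.178 0.156] [0.492 0.166 0.142] [0.482 0.173 0.157] [27 29 29] [24 24 27]
220 [0.489 0.177 0.152] [0.491 0.167 0.141] [0.482 0.173 0.155] [19 22 21] [26 27 27]
221 [0.488 0.178 0.151] [0.49  0.168 0.14 ] [0.482 0.173 0.151] [24 24 24] [26 28 27]
222 [0.489 0.178 0.148] [0.488 0.17  0.141] [0.482 0.173 0.15 ] [27 30 28] [21 23 24]
223 [0.489 0.178 0.145] [0.487 0.172 0.141] [0.482 0.173 0.147] [54 55 54] [37 39 39]
224 [0.489 0.177 0.141] [0.485 0.174 0.142] [0.482 0.172 0.143] [89 88 85] [79 81 78]
225 [0.49  0.176 0.136] [0.485 0.174 0.139] [0.482 0.172 0.14 ] [81 81 79] [78 78 76]
226 [0.489 0.177 0.136] [0.486 0.173 0.134] [0.482 0.173 0.138] [76 77 74] [71 72 69]
227 [0.488 0.178 0.134] [0.484 0.175 0.135] [0.483 0.171 0.133] [76 78 74] [70 71 68]
228 [0.489 0.177 0.13 ] [0.485 0.174 0.131] [0.482 0.172 0.131] [78 78 75] [75 76 73]
229 [0.489 0.177 0.128] [0.485 0.174 0.128] [0.482 0.172 0.129] [73 75 72] [77 77 74]
230 [0.488 0.178 0.126] [0.484 0.174 0.126] [0.482 0.172 0.126] [75 
[... 828 characters left out ...]
.06 ] [0.5   0.153 0.059] [0.497 0.151 0.06 ] [120 118 112] [122 120 115]
241 [0.502 0.159 0.061] [0.498 0.156 0.061] [0.496 0.152 0.059] [119 117 112] [122 119 113]
[0.49288777 0.16654229 0.07984754] -1.1306022129530975e-05
scene [[326, 35], [327, 37], [327, 38], [339, 38], [335, 39], [329, 40], [341, 40], [331, 41], [343, 41], [338, 42], [328, 44], [318, 134], [321, 157], [326, 159], [314, 172], [320, 178], [311, 185], [317, 186], [307, 188], [308, 189], [309, 190], [310, 191], [310, 192], [311, 193], [313, 194]] [0.104 0.104 0.105 0.105 0.105 0.106 0.106 0.108 0.108 0.108 0.109 0.109] [[0.497 0.176 0.104]
 [0.501 0.17  0.104]
 [0.503 0.169 0.105]
 [0.505 0.164 0.105]
 [0.496 0.178 0.105]]
```

The depth shows the closed fingertip ends about 26 mm above the reported TCP (0.106 against 0.080), so it slid over the tab, which is still at 170°. I'll go back over it, descend lower and push again.

```bash
python3 -m pendant '[[0,0,0.4,0,0,0,0],[-0.065,-0.23,0,0,0,1,0],[-0.065,-0.23,0,0,0,1,0],[-0.065,-0.23,0,0,0,1,0],[-0.065,-0.23,0,0,0,1,0],[-0.065,-0.23,0,0,0,1,0],[-0.065,-0.23,0,0,0,1,0],[-0.065,-0.23,0,0,0,1,0],[-0.065,-0.23,0,0,0,1,0],[-0.065,-0.23,0,0,0,1,0]]'
python3 -m pendant '[[0,0,-0.42,0,0,0,0],[0,0,-0.42,0,0,0,0],[0,0,-0.42,0,0,0,0],[0,0,0,0,0,0,0]]'
cat > look.py <<'E'
from tab import *
import sys
s=manip.sense();M=R.from_quat(s["tcp_rot"]).as_matrix();p=s["ee_pos"];print(s["time_s"],p.round(4),"yaw",np.degrees(np.arctan2(M[1,0],M[0,0])).round(1),s["force"].round(1))
for n in("scene","side"):
    c=cams.camera(n);P=top_tab(c);rel=P[...,:2]-A;r=np.hypot(rel[...,0],rel[...,1]);an=np.degrees(np.arctan2(rel[...,1],rel[...,0]))
    d=P[...,:2]-p[:2];m=(np.hypot(d[...,0],d[...,1])<.02)&(P[...,2]>.066)&(P[...,2]<.16)
    print(n,"finger",m.sum(),np.sort(P[m][:,2])[:4].round(3) if m.any() else "")
    k=(r<.08)&(r>.042)&(P[...,2]>.095)&(P[...,2]<.104)&(np.hypot(d[...,0],d[...,1])>.02)
    print("  tab",k.sum(),np.percentile(an[k]%360,[5,25,50,75,95]).round(1) if k.any() else "")
    if len(sys.argv)>1 and n==sys.argv[1]:
        q=(slice(150,270),slice(210,370)) if n=="scene" else (slice(165,285),slice(190,350))
        cv2.imwrite("pics/"+sys.argv[2],cv2.resize(c["pixels"][q],(800,600),interpolation=cv2.INTER_CUBIC)[...,::-1])
E
python3 look.py
```

```text
time_s: 9.15
ee_pos: [0.4757, 0.1043, 0.0925]
tcp_rot: [0.082, 0.997, 0.0, 0.0]
force: [-0.4, -0.2, 0.5]
grip_width: 0.0
grip_force: 0.0
time_s: 9.65
ee_pos: [0.4744, 0.1045, 0.0525]
tcp_rot: [0.084, 0.996, -0.0, -0.001]
force: [-0.4, 0.1, 0.6]
grip_width: 0.0001
grip_force: 0.0
9.65 [0.4744 0.1045 0.0525] yaw 170.4 [-0.4  0.1  0.6]
scene finger 203 [0.08 0.08 0.08 0.08]
  tab 47 [165.1 166.6 169.1 171.8 174.5]
side finger 350 [0.077 0.079 0.079 0.08 ]
  tab 93 [167.8 169.9 171.6 174.1 176.8]
```

```bash
python3 -m pendant '[[0.06,0.21,0,0,0,0,0],[0.06,0.21,0,0,0,0,0],[-0.02,0.19,0,0,0,-1,0],[0,0.19,0,0,0,-1,0],[0.02,0.19,0,0,0,-1,0],[0.03,0.19,0,0,0,-1,0]]'
python3 look.py
```

```text
time_s: 10.5
ee_pos: [0.4802, 0.1401, 0.0542]
tcp_rot: [0.256, 0.967, -0.0, 0.0]
force: [0.9, -4.5, -0.5]
grip_width: 0.0
grip_force: 1.7
10.5 [0.4802 0.1401 0.0542] yaw 150.3 [ 0.9 -4.5 -0.5]
scene finger 100 [0.091 0.093 0.093 0.094]
  tab 53 [142.1 144.  145.6 147.9 150.1]
side finger 404 [0.072 0.08  0.081 0.081]
  tab 41 [146.2 146.9 148.5 149.9 152.2]
```

```bash
python3 -m pendant '[[0.05,0.19,0,0,0,-1,0],[0.07,0.18,0,0,0,-1,0],[0.08,0.17,0,0,0,-1,0],[0.1,0.17,0,0,0,-1,0],[0.11,0.16,0,0,0,-1,0],[0.12,0.15,0,0,0,-1,0],[0.14,0.14,0,0,0,-1,0],[0.15,0.12,0,0,0,-1,0]]'
python3 -m pendant '[[0.16,0.11,0,0,0,-1,0],[0.17,0.1,0,0,0,-1,0],[0.17,0.08,0,0,0,-1,0],[0.18,0.07,0,0,0,-1,0],[0.19,0.05,0,0,0,-1,0],[0.19,0.03,0,0,0,-1,0],[0.19,0.02,0,0,0,-1,0],[0,0,0,0,0,0,0]]'
python3 look.py scene m4.png
```

```text
time_s: 11.6
ee_pos: [0.5036, 0.1781, 0.0539]
tcp_rot: [0.571, 0.821, -0.001, -0.001]
force: [-1.3, -2.7, 0.8]
grip_width: -0.0002
grip_force: 1.6
time_s: 12.6
ee_pos: [0.5418, 0.1922, 0.0538]
tcp_rot: [0.79, 0.613, -0.0, -0.0]
force: [-0.5, -0.4, 0.2]
grip_width: -0.0002
grip_force: 0.5
12.6 [0.5418 0.1922 0.0538] yaw 75.6 [-0.5 -0.4  0.2]
scene finger 320 [0.079 0.08  0.08  0.082]
  tab 44 [68.6 70.1 71.7 73.7 75.7]
side finger 299 [0.067 0.068 0.07  0.07 ]
  tab 11 [72.4 73.9 75.1 75.7 76.5]
```

View pics/m4.png

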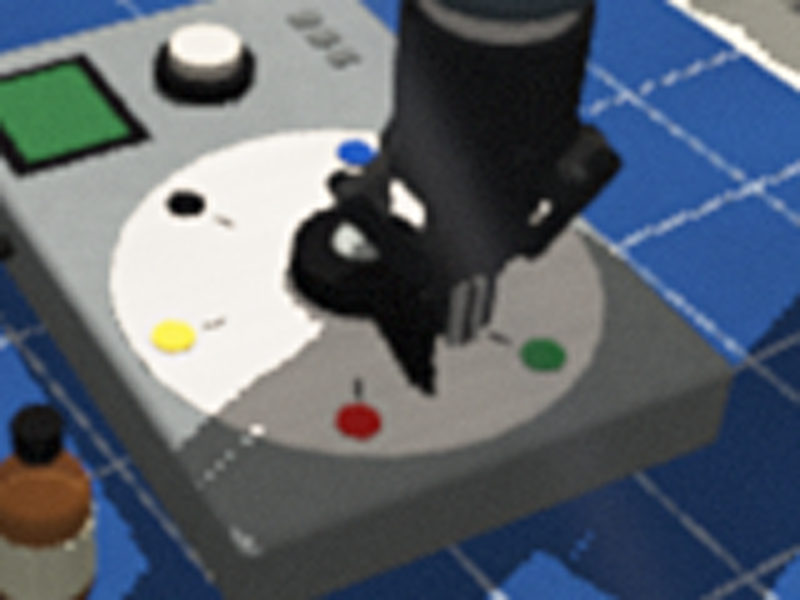

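The tab is being pushed and stands near 73°, with its pointer tip at (432,390) in the crop. It has about 18° to go to the red dot at (358,422).

```bash
python3 -m pendant '[[0.19,0,0,0,0,-1,0],[0.19,-0.02,0,0,0,-1,0],[0.19,-0.04,0,0,0,-1,0],[0,0,0,0,0,0,0]]'
python3 look.py scene m5.png; python3 -c "
from tab import *
c=cams.camera('scene');p=w(c,296.4,228,z=.066)[:2]-A;print('earlier tip',np.degrees(np.arctan2(p[1],p[0])),np.hypot(*p))"
```

```text
time_s: 13.2
ee_pos: [0.5592, 0.1905, 0.0539]
tcp_rot: [0.864, 0.504, 0.0, -0.0]
force: [0.8, 0.1, -0.8]
grip_width: 0.0001
grip_force: 0.2
13.2 [0.5592 0.1905 0.0539] yaw 60.6 [ 0.8  0.1 -0.8]
scene finger 333 [0.082 0.082 0.082 0.082]
  tab 37 [53.  55.1 57.2 59.2 61. ]
side finger 171 [0.066 0.068 0.068 0.071]
  tab 6 [58.3 59.9 60.2 60.9 61.5]
earlier tip 76.30420853997863 0.08526279270532781
```

View pics/m5.png

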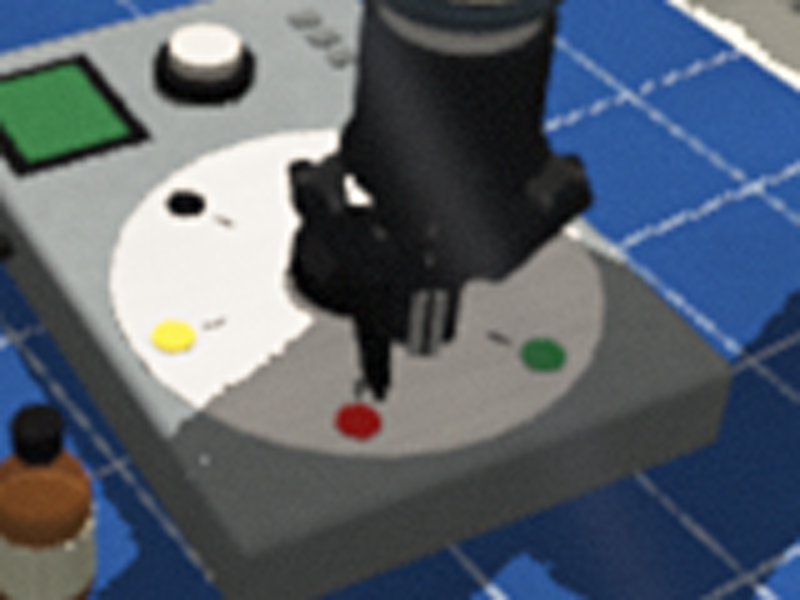

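The pointer tip is at (379,398), about 6° short of red at (358,422).

```bash
python3 -m pendant '[[0.19,-0.05,0,0,0,-1,0],[0.04,-0.01,0,0,0,-0.2,0],[0,0,0,0,0,0,0],[-0.32,0.24,0,0,0,0,0],[-0.2,0.15,0.5,0,0,0,0],[0,-0.3,0.9,0,0,0,0],[0,-0.6,0.9,0,0,0,0],[0,-1,0.5,0,0,0,0],[0,-1,0,0,0,0,0]]'
python3 look.py scene m6.png
```

```text
time_s: 14.48
ee_pos: [0.5515, 0.1132, 0.1407]
tcp_rot: [0.889, 0.458, 0.002, 0.001]
force: [-0.2, 0.1, -0.1]
grip_width: -0.0002
grip_force: 0.0
14.475 [0.5515 0.1132 0.1407] yaw 54.5 [-0.2  0.1 -0.1]
scene finger 133 [0.079 0.079 0.079 0.079]
  tab 56 [48.8 50.9 53.1 55.1 57.3]
side finger 238 [0.077 0.078 0.079 0.079]
  tab 84 [51.7 53.6 56.5 58.4 59.6]
```

View pics/m6.png

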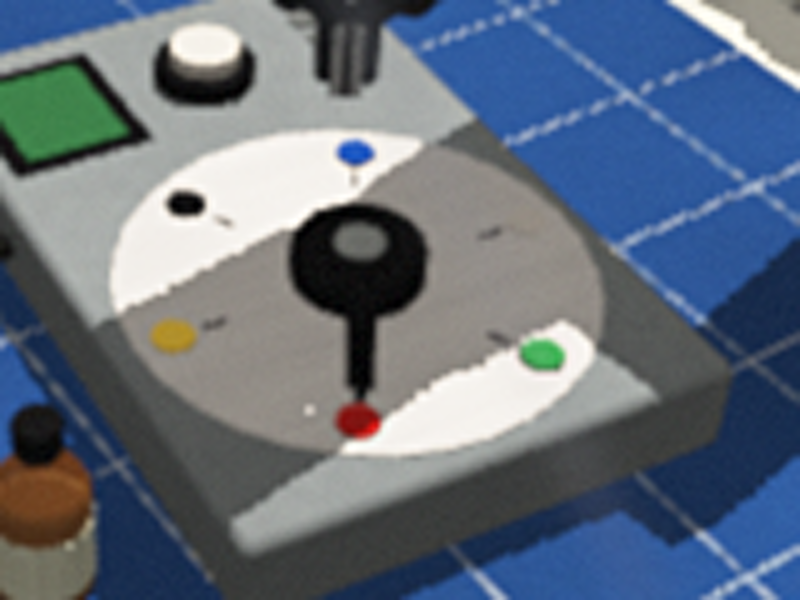

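The pointer at (361,395) aims squarely at the red dot at (358,422). Next is the button.

```bash
python3 -m pendant '[[-0.18,-0.88,0,0,0,0,0],[-0.18,-0.88,0,0,0,0,0],[-0.18,-0.88,0,0,0,0,0],[-0.18,-0.88,0,0,0,0,0],[-0.18,-0.88,0,0,0,0,0],[-0.17,-0.87,0,0,0,0,0],[0,0,-0.9,0,0,0,0],[0,0,-0.9,0,0,0,0],[0,0,0,0,0,0,0],[0,0,0,0,0,0,0]]'
python3 look.py side m7.png
```

```text
time_s: 15.82
ee_pos: [0.519, -0.0444, 0.0849]
tcp_rot: [0.889, 0.458, 0.0, 0.0]
force: [-0.5, -0.1, -0.1]
grip_width: 0.0
grip_force: 0.0
15.825 [ 0.519  -0.0444  0.0849] yaw 54.5 [-0.5 -0.1 -0.1]
scene finger 310 [0.069 0.069 0.069 0.07 ]
  tab 52 [48.8 50.7 53.  54.9 57.2]
side finger 427 [0.069 0.07  0.07  0.07 ]
  tab 84 [51.  54.1 56.7 58.2 59.7]
```

View pics/m7.png

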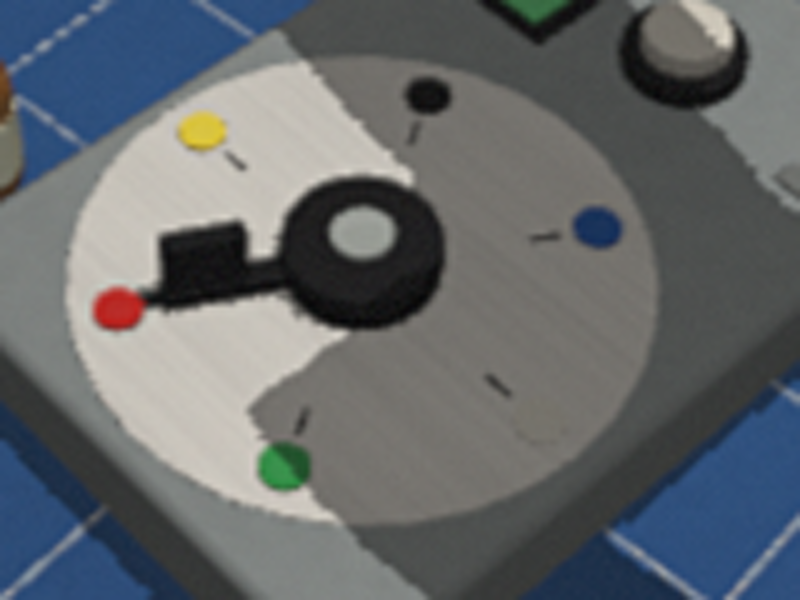

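The side view also shows the pointer right at the red dot. Now I descend and press in small steps.

```bash
python3 -m pendant '[[0,0,-0.45,0,0,0,0],[0,0,-0.4,0,0,0,0],[0,0,-0.1,0,0,0,0],[0,0,-0.1,0,0,0,0],[0,0,0,0,0,0,0]]'
```

```text
time_s: 16.55
ee_pos: [0.5178, -0.0448, 0.0523]
tcp_rot: [0.889, 0.457, -0.0, -0.0]
force: [-2.0, 1.8, 4.3]
grip_width: -0.0
grip_force: 2.1
```

```bash
python3 -m pendant '[[0,0,-0.05,0,0,0,0],[0,0,-0.05,0,0,0,0],[0,0,0,0,0,0,0],[0,0,0,0,0,0,0]]'
```

```text
time_s: 17.05
ee_pos: [0.518, -0.0448, 0.051]
tcp_rot: [0.889, 0.457, -0.0, -0.0]
force: [-8.1, 1.3, 22.9]
grip_width: -0.0003
grip_force: 11.5
```

At 22.9 N the button is on its hard stop, so I release it.

```bash
python3 -m pendant '[[0,0,0.2,0,0,0,0],[0,0,0.5,0,0,0,0],[0,0,0.9,0,0,0,0],[0,0,0.9,0,0,0,0],[-0.3,-0.9,0.9,0,0,0,0],[-0.3,-0.9,0,0,0,0,0],[-0.3,-0.9,0,0,0,0,0],[0,-0.9,0,0,0,0,0],[0,0,0,0,0,0,0],[0,0,0,0,0,0,0]]'
python3 look.py
python3 - <<'E'
from tab import *
for n in("scene","side"):
    c=cams.camera(n);P=top_tab(c);m=(P[...,2]>.07)&(P[...,2]<.09)&(np.hypot(P[...,0]-.5195,P[...,1]+.045)<.017);print(n,m.sum(),np.median(P[m][:,2]))
print(manip.sign_off())
E
```

```text
time_s: 18.3
ee_pos: [0.4914, -0.1526, 0.1517]
tcp_rot: [0.889, 0.457, 0.0, 0.0]
force: [0.0, 0.1, -0.1]
grip_width: 0.0002
grip_force: 0.0
18.3 [ 0.4914 -0.1526  0.1517] yaw 54.4 [ 0.   0.1 -0.1]
scene finger 0 
  tab 55 [48.8 50.9 53.1 55.  57.3]
side finger 0 
  tab 88 [51.4 53.7 56.4 58.4 60.2]
scene 89 0.08092445776549395
side 181 0.08074144639220382
the job is handed in; nothing more can be done
None
```

The selector was left aimed at the red dot in both camera views, then the white button was pressed to its hard stop and came back up. The arm stayed clear of the hammer, bottle and spool, though I took no final look at them, and the job was handed in at about 18 s; sign-off gave no verdict.

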